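# Tip a culture flask and bring the bench magnifier over it

### The job

Lift the orange-capped culture flask off the steel tray, tip it neck-up to about 40 degrees and hold it so for two seconds (its neck must never dip downwards), then set it down level in the middle of the light pad, along the pad's long side, and let go. Then swing the magnifier's stiff two-jointed arm until its lens is centred over the flask, and leave it standing there. Leave the blue-capped flask, the stack of dishes, the amber bottle and the beaker where they are.

Things in the scene. Friction and masses are not known exactly. Their poses are not given: they have to be found in the camera images.
- flask_mid (a point): Orange-capped culture flask lying flat on the tray, loose, 0.12 kg give or take: a clear block 80 long (x) x 50 wide (y) x 36 mm high with a white label on top, then a neck and a 30 mm wide cap along its +x, reaching 88 mm from this point. The point is the centre of the 80 x 50 x 36 block, half-way up; x points along the neck to the cap, z up. On the tray it lies 22 mm above the work surface.
- spare_mid (a point): The same flask with a blue cap, beside the first on the tray about 106 mm away (either side); leave it. The point and axes are as for the first.
- tray: Fixed steel tray 170 (x) x 225 (y) mm, floor 4 mm above the work surface, rim 10 mm high; origin at the centre of its underside. The two flasks lie side by side on it, necks along its +x.
- pad_top (a point): Fixed light pad, a grey slab with a white panel, 180 (x, long side) x 130 (y) mm and 12 mm high. The point is the centre of its top face, z up. It stands on one side of the robot's x axis, the tray on the other; they may be swapped.
- elbow (a point): Magnifier on a white foot 156 mm across: a post, whose top is the shoulder, and two links that swing level. This point is on the upright elbow axis, 235 mm above the work surface, at the end of the boom (18 mm tube, 260 mm from shoulder axis to elbow axis). The second link runs 220 mm from here to the lens centre. x points from lens to elbow; z up.
- lens (a point): Centre of the round lens (glass 96 mm across in a white ring 114 mm across and 24 mm high), 31 mm below the height of the boom; it always stays level. Nothing of the swinging arm hangs lower than 188 mm above the work surface.
- handle (a point): Point to grip on the black round handle (24 mm thick, straight for 75 mm, rounded ends; this point is at its middle) on the ring's outer side. It lies on the line from elbow through lens, 316 mm level distance from the elbow axis, about 34 mm above the boom's axis. The handle leans outward, away from the lens, 35 degrees from vertical (top end outermost). Axes as for elbow.
- head (a joint): Elbow angle, rad: near 0 when parked, folded; grows as the elbow unfolds (anticlockwise from above) and reads 2.5 when the second link carries straight on from the boom. So seen from above the second link's bearing is the boom's turned clockwise by 2.5 minus this value. Limits -0.25 to 2.5: it bends one way only. Stiff (0.45 N m; the shoulder 0.7 N m): both stay where left.
- dishes_mid (a point): Bystander: stack of white dishes, 62 mm across, 90 mm high, loose. The point is at its middle.
- bottle_mid (a point): Bystander: amber bottle, 60 mm across, 130 mm high, loose. The point is half-way up.
- beaker_mid (a point): Bystander: blue beaker, 70 mm across, 90 mm high, loose. The point is half-way up.
Mind the look-alikes: they are no part of the job. What is shaped like the part that bears flask_mid but pink or yellow is not meant.

How it is judged (in metres and radians):
On the way, in this order (a step that is already met when the one before it is completed fails the run):
1. the orange-capped flask is held clear of tray and bench, tipped neck-up 28 to 52 degrees without rolling sideways more than 15 degrees, for 1 s (angle between flask_mid's own x axis and vertical between 0.663 and 1.082 rad and angle between flask_mid's own y axis and vertical between 1.309 and 1.833 rad and height (world z) of flask_mid above 0.06 m), for 1 s.
2. the flask lies level on the light pad, centred and along it, let go (horizontal distance between flask_mid and pad_top below 0.025 m and z of flask_mid in the frame of pad_top between 0.01 and 0.026 m and angle between flask_mid's own z axis and vertical below 0.12 rad and angle between the x axis of flask_mid and the x axis of pad_top, either way round below 0.26 rad and contact force between the fingers and flask below 0.05 N), for 0.2 s.
3. the lens stands over the flask, at rest (horizontal distance between lens and flask_mid below 0.02 m and linear speed of head below 0.02 m/s and angular speed of head below 0.05 rad/s), for 0.2 s.
At the end, for the whole second after the job is handed in: The orange-capped flask lies level (within 7 degrees) on the light pad, its centre within 25 mm of the pad's, its length within 15 degrees of the pad's long side (neck either way); the lens centre is within 20 mm of the flask's centre seen from above; flask and magnifier at rest (all of step 3 and horizontal distance between flask_mid and pad_top below 0.025 m and z of flask_mid in the frame of pad_top between 0.01 and 0.026 m and angle between flask_mid's own z axis and vertical below 0.12 rad and angle between the x axis of flask_mid and the x axis of pad_top, either way round below 0.26 rad and linear speed of flask below 0.02 m/s); the robot touches nothing.
It fails at once if the flask's neck dips more than 20 degrees below level (angle between flask_mid's own x axis and vertical above 1.92 rad).
It fails at once if the blue-capped flask is pushed more than 30 mm or tipped over (distance of spare_mid from where it was at the start of the episode above 0.03 m or angle between spare_mid's own z axis and vertical above 0.5 rad).
It fails at once if the stack of dishes is pushed more than 30 mm or tipped over (distance of dishes_mid from where it was at the start of the episode above 0.03 m or angle between dishes_mid's own z axis and vertical above 0.5 rad).
It fails at once if the amber bottle is pushed more than 30 mm or tipped over (distance of bottle_mid from where it was at the start of the episode above 0.03 m or angle between bottle_mid's own z axis and vertical above 0.5 rad).
It fails at once if the beaker is pushed more than 30 mm or tipped over (distance of beaker_mid from where it was at the start of the episode above 0.03 m or angle between beaker_mid's own z axis and vertical above 0.5 rad).
It also fails if it takes over 72 s, if anything falls off the work surface, if the arm or the gripper's body presses on something with over 40 N, if the wrist force passes 120 N, or if a joint passes its speed limit or range.

### The arm

A 6-joint arm with a two-finger parallel gripper is mounted at the origin on the work surface. World frame = base frame: x ahead of the robot, y to its left, z up, the work surface at z = 0. Lengths are in mm, angles in degrees, forces in N, time in s.
With the tool pointing down it reaches from about 325 to 1000 mm from the base axis. Payload 5.1 kg.
Tool frame: the origin (TCP) lies between the finger pads; the fingertips stand 8 mm ahead of it and the grasp point (between the pads) lies 11 mm behind it; z points along the fingers, y is the line along which they close (so a half turn about z gives the same grasp; the last joint's range is limited). The gripper opens to 85 mm and grips with 20 to 120 N. Pads are 22 mm wide; open, the fingers measure 114 mm over their backs; the gripper's body (76 mm by 85 mm) begins 54 mm behind the grasp point. The pads swing forward as they close: fully open they stand 13 mm farther back than shut.
Start: joints at [71.356, 7.093, 94.555, -0, 78.352, -4.733], TCP at [156.296, 630.917, 217.922] pointing down, gripper open.
Joint ranges: [-149.61, 149.61], [-58.7, 133.49], [1.44, 155.28], [-77.14, 257.14], [18.33, 153.61], [-166.67, 166.67]. Speed limits (degrees/s): [147.25, 147.25, 180, 180, 180, 180].

### API

Orientations are given as [roll, pitch, yaw] about the fixed x, y, z axes, in that order (R = Rz(yaw) Ry(pitch) Rx(roll)).
In Python, from rig import r gives the robot as it stands. The module is installed in compiled form; this text tells all that it offers.
- The arm moves only by the tool drive_tool, never from a script. Its argument "commands" is a list of rows, each an object of numbers: "ax", "ay", "az": the turn, a rotation vector about the tool's x, y, z in degrees; "x", "y", "z": the shift along the tool's x, y, z in cm; "claw": the finger opening in cm, from 0 to 8.54. A call has 1 to 10 rows; each row is the pose to reach, as a shift and turn from the pose commanded when the call began, along the tool's axes at that moment; what a row does not reach only later rows make up. A row lasts 1/10 s, in which the tool goes at most 50 mm and 8.59 degrees, less where a joint would pass 70% of its speed; a pose out of reach is approached as far as the arm can. A call with a gripper value outside its range is refused whole. The fingers move at their own pace and stop on an object; "newtons" is the grip in N (left out, the last holds). Time passes only in rows, so rows that repeat a pose let the fingers close. It gives the time, the measured TCP pose, the force, the opening and the grip force at its end, in the units of the state.
- r.get_obs(): the state, without advancing time (a new reading comes with each control period).
- r.get_image(name): name is "scene" or "top"; returns the picture (400x640x3 uint8, red, green, blue); there is no depth.
- r.calibration(name): a dict with "fx", "fy", "cx", "cy" (pixels), "rvec" (rotation vector, rad) and "tvec" (3), from world to camera coordinates, as OpenCV has them. Camera axes: x right, y down, z forward; pixel columns grow to the right and rows downward; lengths in mm; the calibration is good to about 2 mm. A picture is of the moment at which its call begins. calibration takes no time and is no camera call.
- r.sign_off(): hands the job in; it is judged then, once.
Trained networks look in the newest picture that a camera, given by its name, has taken for a name from the list of things; names that differ only in an ending like _2 or _b are one class to them, and where a whole thing is asked for, a point or a joint stands for the part that bears it (a point fixed in the world has none). Each returns a list of dicts, best first, with "p" (0 to 1); they miss things now and then, are a little off and sometimes report something else, mostly with a low value. They report only what shows in the picture. A call takes as long as a camera call. They do not tell look-alikes from the thing itself.
- r.boxes_of(name, camera): "point" ([row, column] in pixels, amid what is visible of it).
- r.pinpoint(name, camera): "point" ([row, column] in pixels: a listed point, or the origin of a listed thing).
The state is a dict: "time": time; "qpos": joint angles; "qd": joint speeds; "tau": joint torques, N m; "ee_pos": TCP position; "tcp_rot": TCP orientation; "wrist_force": force on the tool from outside, world axes, zero at the start; "moment": the same for the moment, N m; "grip_width": finger opening in mm; "grip_force": force on a finger pad.
Only numpy, scipy, OpenCV 4.12 (cv2) and the standard library are available. Lean on these libraries where they do the work, as an engineer would, in place of code of your own. Each camera call takes 0.05 s, during which the arm holds its last target. There are 200 camera calls.

## Working session

There is one attempt and no reset: what is moved stays moved. The work goes in short steps, Python scripts to look and compute and a tool call to move; the robot and the scene stay as the last step left them, time stands still between calls to the robot, and variables do not carry over. Pictures are saved under pics/ and viewed, at most 10 in all, crops included, and the job is handed in when it is done.

Besides the shell and the picture viewer there is one more tool, called in YAML: its name, and indented under it one key for each argument. drive_tool: Moves the arm, as the interface text tells. Its arguments: {"type":"object","properties":{"commands":{"type":"array","items":{"type":"object","properties":{"ax":{"type":"number"},"ay":{"type":"number"},"az":{"type":"number"},"x":{"type":"number"},"y":{"type":"number"},"z":{"type":"number"},"claw":{"type":"number"}}}},"newtons":{"type":"number"}},"required":["commands"]}

```bash
mkdir -p pics; cat > h.py <<'E'
import numpy as np, cv2
from scipy.spatial.transform import Rotation as R
from rig import r
def cam(n):
    c=r.calibration(n); K=np.array([[c['fx'],0,c['cx']],[0,c['fy'],c['cy']],[0,0,1.]])
    return K,cv2.Rodrigues(np.array(c['rvec'],float))[0],np.array(c['tvec'],float).ravel()
def at_z(n,rc,z):
    K,Rm,t=cam(n); d=Rm.T@np.linalg.inv(K)@[rc[1],rc[0],1]; o=-Rm.T@t
    return o+d*(z-o[2])/d[2]
def tri(rcs):
    A=[];b=[]
    for n,rc in rcs.items():
        K,Rm,t=cam(n); d=Rm.T@np.linalg.inv(K)@[rc[1],rc[0],1]; d/=np.linalg.norm(d); o=-Rm.T@t
        P=np.eye(3)-np.outer(d,d);A.append(P);b.append(P@o)
    return np.linalg.lstsq(np.vstack(A),np.hstack(b),rcond=None)[0]
def snap(n,f):
    im=np.array(r.get_image(n)); cv2.imwrite('pics/'+f,im[:,:,::-1]); return im
E
python3 - <<'E'
from h import *
for c in ('scene','top'): snap(c,c+'0.png')
Z=dict(flask_mid=22,spare_mid=22,tray=0,pad_top=12,elbow=235,lens=204,handle=269,dishes_mid=45,bottle_mid=65,beaker_mid=45)
for n,z in Z.items():
    for c in ('scene','top'):
        for d in r.pinpoint(n,c)[:4]: print(n,c,round(d['p'],2),np.round(d['point']),np.round(at_z(c,d['point'],z)[:2]))
o=r.get_obs();print(o['ee_pos'],o['tcp_rot'],o['time'])
E
```

```text
flask_mid scene 0.85 [165. 312.] [263. 311.]
flask_mid scene 0.82 [160. 370.] [441. 465.]
flask_mid scene 0.67 [186. 345.] [442. 266.]
flask_mid top 0.77 [226. 251.] [440. 271.]
flask_mid top 0.74 [278. 238.] [250. 316.]
flask_mid top 0.66 [233. 195.] [419. 481.]
spare_mid scene 0.73 [204. 338.] [471. 169.]
spare_mid top 0.66 [214. 282.] [486. 155.]
tray scene 0.72 [200. 349.] [481. 227.]
tray top 0.8 [218. 264.] [475. 227.]
pad_top scene 0.55 [282. 281.] [ 502. -216.]
pad_top top 0.63 [205. 379.] [ 517. -210.]
elbow scene 0.96 [282. 343.] [ 746. -267.]
elbow scene 0.47 [200. 350.] [612.  -3.]
elbow top 0.75 [126. 402.] [ 749. -271.]
lens scene 0.87 [228. 352.] [659. -73.]
lens top 0.61 [152. 341.] [666. -65.]
handle scene 0.81 [184. 358.] [616.  33.]
handle scene 0.43 [187. 345.] [593.   1.]
handle top 0.74 [165. 312.] [606.  35.]
dishes_mid scene 0.6 [219. 286.] [375. -16.]
dishes_mid top 0.82 [242. 332.] [373. -28.]
bottle_mid scene 0.8 [329. 232.] [ 515. -434.]
bottle_mid top 0.55 [205. 442.] [ 502. -435.]
beaker_mid scene 0.96 [169. 400.] [579. 445.]
beaker_mid top 0.87 [186. 202.] [593. 455.]
[156.26631578 630.93318434 217.91855196] [ 1.79999142e+02 -2.87758337e-04  1.66089866e+02] 1.1
```

View pics/scene0.png

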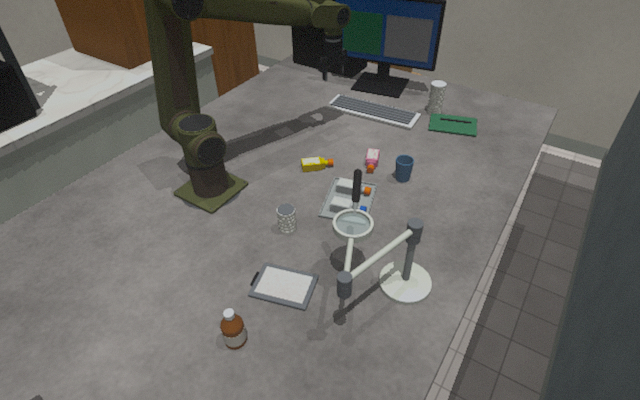

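View pics/top0.png

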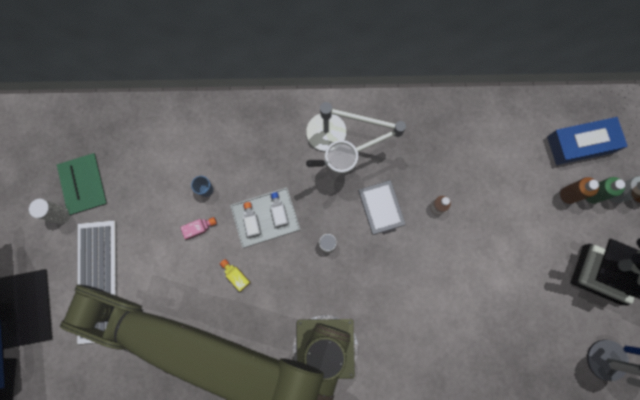

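The target flask (orange cap, on the tray) is at top px (226,251), with the blue-capped one at (214,282). The pad is at (205,380), the lens at (155,341) with its handle pointing left, the elbow at (126,402) and the post at about (113,326). The yellow and pink flasks off the tray are look-alikes.

```bash
python3 - <<'E'
from h import *
P={n:tri(v) for n,v in dict(elbow=dict(scene=(282,343),top=(126,402)),lens=dict(scene=(228,352),top=(152,341)),handle=dict(scene=(184,358),top=(165,312)),
 flask=dict(scene=(186,345),top=(226,251)),pad=dict(scene=(282,281),top=(205,379)),sh=dict(scene=(226,415),top=(113,326)),spare=dict(scene=(204,338),top=(214,282))).items()}
for k,v in P.items(): print(k,v.round())
d=lambda a,b:np.linalg.norm((P[a]-P[b])[:2]).round()
print('E-L',d('elbow','lens'),'E-H',d('elbow','handle'),'S-E',d('sh','elbow'))
for c in('scene','top'):
    im=cv2.imread(f'pics/{c}0.png'); hsv=cv2.cvtColor(im,cv2.COLOR_BGR2HSV)
    for n,lo,hi in(('orange',(3,150,90),(14,255,255)),('blue',(105,120,60),(125,255,255))):
        m=cv2.inRange(hsv,lo,hi); k,l,s,ce=cv2.connectedComponentsWithStats(m)
        for i in range(1,k):
            if s[i,4]>8:
                p=at_z(c,(ce[i][1],ce[i][0]),22)
                if 300<p[0]<650 and -100<p[1]<500: print(c,n,s[i,4],ce[i].round(1),p.round())
    # outlines of tray and pad on table
    f=cv2.cvtColor(im,cv2.COLOR_BGR2GRAY)
    x,y=(380,207) if c=='top' else (283,285)
    m=(f>150).astype('uint8'); k,l,s,ce=cv2.connectedComponentsWithStats(m); i=l[y,x]
    cn=max(cv2.findContours((l==i).astype('uint8'),0,1)[0],key=cv2.contourArea)[:,0]
    W=np.array([at_z(c,(q[1],q[0]),12)[:2] for q in cn],'float32'); print(c,'pad rect',cv2.minAreaRect(W))
im=cv2.imread('pics/top0.png')[90:250,220:420]; cv2.imwrite('pics/t_crop.png',cv2.resize(im,None,fx=3.7,fy=3.7,interpolation=2))
E
```

```text
elbow [ 747. -271.  240.]
lens [663. -68. 204.]
handle [610.  37. 263.]
flask [440. 271.  20.]
pad [ 510. -214.   17.]
sh [807. -10. 234.]
spare [481. 153.  38.]
E-L 220.0 E-H 337.0 S-E 268.0
scene orange 12 [330.2 163.4] [316. 359.  22.]
scene orange 38 [369.8 168.7] [468. 412.  22.]
scene orange 23 [367.  191.5] [526. 283.  22.]
scene blue 22 [362.7 207.9] [556. 196.  22.]
scene pad rect ((513.1574096679688, -217.2247314453125), (151.36618041992188, 101.71490478515625), 16.143325805664062)
top orange 17 [247.1 204.8] [522. 288.  22.]
top orange 25 [212.1 220.8] [463. 418.  22.]
top orange 27 [223.9 262.9] [306. 369.  22.]
top blue 24 [274.2 195. ] [558. 186.  22.]
top pad rect ((510.383544921875, -218.37408447265625), (154.41470336914062, 103.51327514648438), 15.90498161315918)
```

View pics/t_crop.png

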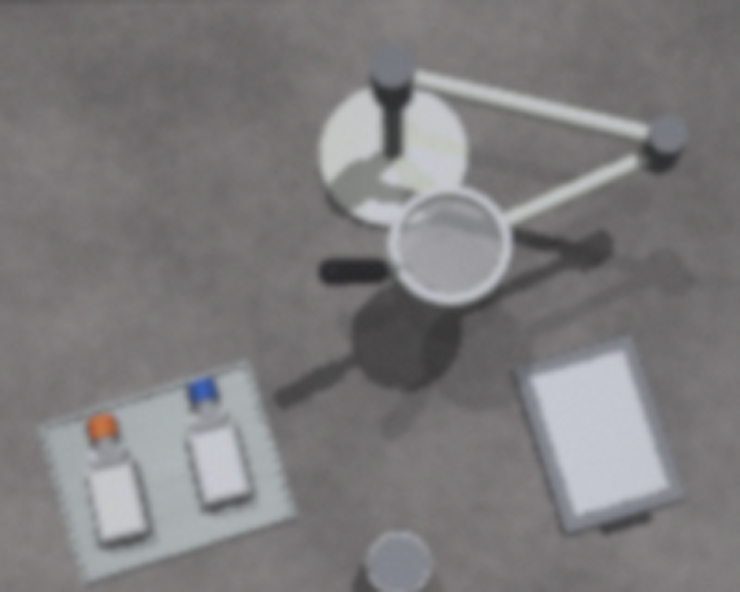

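```bash
cat >> h.py <<'E'
def rel(pos,rpy):
    o=r.get_obs(); R0=R.from_euler('xyz',o['tcp_rot'],degrees=True)
    R1=R.from_euler('xyz',rpy,degrees=True)
    print('t',o['time'],'pos',np.round(o['ee_pos'],1),'rpy',np.round(o['tcp_rot'],1),'w',round(o['grip_width'],1),'F',round(o['grip_force'],1))
    print('shift cm',np.round(R0.inv().apply(np.array(pos)-o['ee_pos'])/10,2),'turn',np.round((R0.inv()*R1).as_rotvec(degrees=True),1))
E
python3 -c "
from h import *
rel([452,271,120],[180,0,194])"
```

```text
t 1.1 pos [156.3 630.9 217.9] rpy [180.   -0.  166.1] w 85.3 F 0.0
shift cm [-37.36 -27.83   9.79] turn [  0.   -0.  -27.9]
```

drive_tool:
  commands:
    - {"x":-12,"y":-9,"z":3,"az":-9}
    - {"x":-25,"y":-18.5,"z":6,"az":-18}
    - {"x":-37.4,"y":-27.8,"z":9.8,"az":-28}
    - {"x":-37.4,"y":-27.8,"z":9.8,"az":-28}
    - {"x":-37.4,"y":-27.8,"z":9.8,"az":-28}
    - {"x":-37.4,"y":-27.8,"z":9.8,"az":-28}
    - {"x":-37.4,"y":-27.8,"z":9.8,"az":-28}
    - {"x":-37.4,"y":-27.8,"z":9.8,"az":-28}
    - {"x":-37.4,"y":-27.8,"z":9.8,"az":-28}
    - {"x":-37.4,"y":-27.8,"z":9.8,"az":-28}

```text
invalid input
```

drive_tool:
  commands:
    - {"x":-4,"y":-3,"z":1,"ax":0,"ay":0,"az":-3,"claw":8.5}

```text
time: 1.2
ee_pos: [185.7, 595.9, 209.7]
tcp_rot: [179.7, -0.0, 169.5]
wrist_force: [1.1, 0.0, 0.2]
grip_width: 84.8
grip_force: 0.0
```

```bash
python3 -c "
from h import *
rel([452,271,120],[180,0,194])"
```

```text
t 1.2 pos [185.7 595.9 209.7] rpy [179.7  -0.  169.5] w 84.8 F 0.0
shift cm [-32.13 -27.1    8.83] turn [  0.3   0.  -24.5]
```

drive_tool:
  commands:
    - {"x":-32.1,"y":-27.1,"z":8.8,"ax":0,"ay":0,"az":-24.5,"claw":8.5}
    - {"x":-32.1,"y":-27.1,"z":8.8,"ax":0,"ay":0,"az":-24.5,"claw":8.5}
    - {"x":-32.1,"y":-27.1,"z":8.8,"ax":0,"ay":0,"az":-24.5,"claw":8.5}
    - {"x":-32.1,"y":-27.1,"z":8.8,"ax":0,"ay":0,"az":-24.5,"claw":8.5}
    - {"x":-32.1,"y":-27.1,"z":8.8,"ax":0,"ay":0,"az":-24.5,"claw":8.5}
    - {"x":-32.1,"y":-27.1,"z":8.8,"ax":0,"ay":0,"az":-24.5,"claw":8.5}
    - {"x":-32.1,"y":-27.1,"z":8.8,"ax":0,"ay":0,"az":-24.5,"claw":8.5}
    - {"x":-32.1,"y":-27.1,"z":8.8,"ax":0,"ay":0,"az":-24.5,"claw":8.5}
    - {"x":-32.1,"y":-27.1,"z":8.8,"ax":0,"ay":0,"az":-24.5,"claw":8.5}
    - {"x":-32.1,"y":-27.1,"z":8.8,"ax":0,"ay":0,"az":-24.5,"claw":8.5}

```text
time: 2.2
ee_pos: [452.6, 263.1, 119.2]
tcp_rot: [-179.9, -0.1, -166.7]
wrist_force: [0.2, 0.9, -0.1]
grip_width: 85.0
grip_force: 0.0
```

```bash
python3 - <<'E'
from h import *
rel([452,271,120],[180,0,194])
a=snap('scene','s1.png');b=snap('top','t1.png')
cv2.imwrite('pics/c1.png',np.hstack([cv2.resize(a[120:240,290:430,::-1],(400,343),interpolation=2),cv2.resize(b[170:270,200:317,::-1],(400,343),interpolation=2)]))
for n in('flask_mid','spare_mid'):
  for c in('scene','top'):
    for d in r.pinpoint(n,c)[:4]: print(n,c,round(d['p'],2),np.round(d['point']),np.round(at_z(c,d['point'],22)[:2]))
E
```

```text
t 2.2 pos [452.6 263.1 119.2] rpy [-1.799e+02 -1.000e-01 -1.667e+02] w 85.0 F 0.0
shift cm [-0.13  0.78 -0.08] turn [-0.1 -0.1 -0.7]
flask_mid scene 0.86 [186. 342.] [432. 261.]
flask_mid scene 0.7 [157. 373.] [439. 491.]
flask_mid scene 0.54 [167. 310.] [263. 294.]
flask_mid top 0.69 [229. 191.] [433. 495.]
flask_mid top 0.62 [279. 238.] [245. 318.]
flask_mid top 0.37 [209. 380.] [ 498. -211.]
flask_mid top 0.28 [183. 201.] [609. 465.]
spare_mid scene 0.74 [205. 341.] [484. 168.]
spare_mid top 0.65 [214. 280.] [485. 164.]
spare_mid top 0.17 [205. 379.] [ 514. -210.]
```

View pics/c1.png

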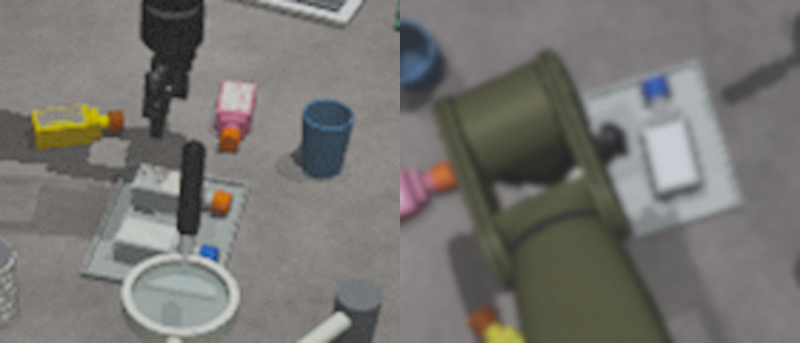

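drive_tool:
  commands:
    - {"x":-0.2,"y":0.6,"z":3,"ax":0,"ay":0,"az":-1.7,"claw":8.5}
    - {"x":-0.2,"y":0.6,"z":6,"ax":0,"ay":0,"az":-1.7,"claw":8.5}
    - {"x":-0.2,"y":0.6,"z":9,"ax":0,"ay":0,"az":-1.7,"claw":8.5}
    - {"x":-0.2,"y":0.6,"z":10.3,"ax":0,"ay":0,"az":-1.7,"claw":8.5}
    - {"x":-0.2,"y":0.6,"z":10.3,"ax":0,"ay":0,"az":-1.7,"claw":8.5}
    - {"x":-0.2,"y":0.6,"z":10.3,"ax":0,"ay":0,"az":-1.7,"claw":8.5}

```text
time: 3.1
ee_pos: [452.2, 273.1, 18.2]
tcp_rot: [180.0, 0.1, -164.7]
wrist_force: [0.3, 0.0, 0.2]
grip_width: 85.1
grip_force: 0.0
```

drive_tool:
  newtons: 60
  commands:
    - {"x":0,"y":0,"z":0,"ax":0,"ay":0,"az":0,"claw":4}
    - {"x":0,"y":0,"z":0,"ax":0,"ay":0,"az":0,"claw":4}
    - {"x":0,"y":0,"z":0,"ax":0,"ay":0,"az":0,"claw":4}
    - {"x":0,"y":0,"z":0,"ax":0,"ay":0,"az":0,"claw":4}
    - {"x":0,"y":0,"z":0,"ax":0,"ay":0,"az":0,"claw":4}
    - {"x":0,"y":0,"z":0,"ax":0,"ay":0,"az":0,"claw":4}
    - {"x":0,"y":0,"z":0,"ax":0,"ay":0,"az":0,"claw":4}
    - {"x":0,"y":0,"z":0,"ax":0,"ay":0,"az":0,"claw":4}

```text
time: 3.9
ee_pos: [453.3, 273.0, 19.2]
tcp_rot: [180.0, 0.2, -164.7]
wrist_force: [-0.2, -1.6, 6.1]
grip_width: 47.5
grip_force: 62.1
```

drive_tool:
  commands:
    - {"x":0,"y":0,"z":-2,"ax":0,"ay":0,"az":0,"claw":4}
    - {"x":0,"y":0,"z":-5,"ax":0,"ay":0,"az":0,"claw":4}
    - {"x":0,"y":0,"z":-8,"ax":0,"ay":0,"az":0,"claw":4}
    - {"x":0,"y":0,"z":-11,"ax":0,"ay":-6,"az":0,"claw":4}
    - {"x":0,"y":0,"z":-14,"ax":0,"ay":-13,"az":0,"claw":4}
    - {"x":0,"y":0,"z":-14,"ax":0,"ay":-20,"az":0,"claw":4}
    - {"x":0,"y":0,"z":-14,"ax":0,"ay":-27,"az":0,"claw":4}
    - {"x":0,"y":0,"z":-14,"ax":0,"ay":-34,"az":0,"claw":4}
    - {"x":0,"y":0,"z":-14,"ax":0,"ay":-40,"az":0,"claw":4}
    - {"x":0,"y":0,"z":-14,"ax":0,"ay":-40,"az":0,"claw":4}

```text
time: 4.9
ee_pos: [448.1, 270.8, 152.6]
tcp_rot: [-179.9, 39.6, -164.6]
wrist_force: [-0.5, -0.2, -3.1]
grip_width: 47.6
grip_force: 62.5
```

```bash
python3 - <<'E'
from h import *
rel([453,273,160],[180,0,195.3])
a=snap('scene','s2.png');b=snap('top','t2.png')
cv2.imwrite('pics/c2.png',np.hstack([cv2.resize(a[100:220,290:430,::-1],(400,343),interpolation=2),cv2.resize(b[170:270,200:317,::-1],(400,343),interpolation=2)]))
E
```

```text
t 4.9 pos [448.1 270.8 152.6] rpy [-179.9   39.6 -164.6] w 47.6 F 62.5
shift cm [-0.88  0.08 -0.23] turn [-0.1 39.6  0.1]
```

View pics/c2.png

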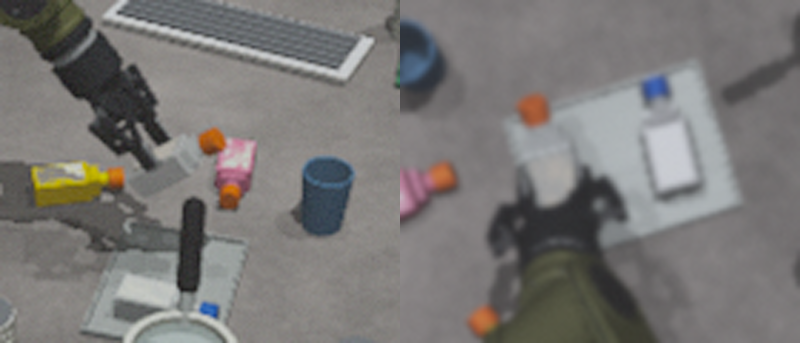

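The flask is held by its block, neck up at about 40°, and the spare is undisturbed. Now I'll hold it there.

drive_tool:
  commands:
    - {"x":0,"y":0,"z":0,"ax":0,"ay":0,"az":0,"claw":4}
    - {"x":0,"y":0,"z":0,"ax":0,"ay":0,"az":0,"claw":4}
    - {"x":0,"y":0,"z":0,"ax":0,"ay":0,"az":0,"claw":4}
    - {"x":0,"y":0,"z":0,"ax":0,"ay":0,"az":0,"claw":4}
    - {"x":0,"y":0,"z":0,"ax":0,"ay":0,"az":0,"claw":4}
    - {"x":0,"y":0,"z":0,"ax":0,"ay":0,"az":0,"claw":4}
    - {"x":0,"y":0,"z":0,"ax":0,"ay":0,"az":0,"claw":4}
    - {"x":0,"y":0,"z":0,"ax":0,"ay":0,"az":0,"claw":4}
    - {"x":0,"y":0,"z":0,"ax":0,"ay":0,"az":0,"claw":4}
    - {"x":0,"y":0,"z":0,"ax":0,"ay":0,"az":0,"claw":4}

```text
time: 6.0
ee_pos: [451.7, 272.4, 157.1]
tcp_rot: [180.0, 40.0, -164.7]
wrist_force: [0.8, 0.6, -1.8]
grip_width: 47.6
grip_force: 62.5
```

drive_tool:
  commands:
    - {"x":0,"y":0,"z":0,"ax":0,"ay":0,"az":0,"claw":4}
    - {"x":0,"y":0,"z":0,"ax":0,"ay":0,"az":0,"claw":4}
    - {"x":0,"y":0,"z":0,"ax":0,"ay":0,"az":0,"claw":4}
    - {"x":0,"y":0,"z":0,"ax":0,"ay":0,"az":0,"claw":4}
    - {"x":0,"y":0,"z":0,"ax":0,"ay":0,"az":0,"claw":4}
    - {"x":0,"y":0,"z":0,"ax":0,"ay":0,"az":0,"claw":4}
    - {"x":0,"y":0,"z":0,"ax":0,"ay":0,"az":0,"claw":4}
    - {"x":0,"y":0,"z":0,"ax":0,"ay":0,"az":0,"claw":4}
    - {"x":0,"y":0,"z":0,"ax":0,"ay":0,"az":0,"claw":4}
    - {"x":0,"y":0,"z":0,"ax":0,"ay":0,"az":0,"claw":4}

```text
time: 7.0
ee_pos: [451.7, 272.4, 157.1]
tcp_rot: [180.0, 40.0, -164.7]
wrist_force: [-0.4, 0.5, -0.8]
grip_width: 47.7
grip_force: 62.5
```

drive_tool:
  commands:
    - {"x":0,"y":0,"z":0,"ax":0,"ay":0,"az":0,"claw":4}
    - {"x":0,"y":0,"z":0,"ax":0,"ay":7,"az":0,"claw":4}
    - {"x":0,"y":0,"z":0,"ax":0,"ay":14,"az":0,"claw":4}
    - {"x":0,"y":0,"z":0,"ax":0,"ay":21,"az":0,"claw":4}
    - {"x":0,"y":0,"z":0,"ax":0,"ay":28,"az":0,"claw":4}
    - {"x":0,"y":0,"z":0,"ax":0,"ay":34,"az":0,"claw":4}
    - {"x":0,"y":0,"z":0,"ax":0,"ay":39.6,"az":0,"claw":4}
    - {"x":0,"y":0,"z":0,"ax":0,"ay":39.6,"az":0,"claw":4}
    - {"x":0,"y":0,"z":0,"ax":0,"ay":39.6,"az":0,"claw":4}

```text
time: 7.9
ee_pos: [452.0, 272.3, 156.7]
tcp_rot: [-180.0, 0.5, -164.7]
wrist_force: [-0.3, 0.2, -1.8]
grip_width: 47.7
grip_force: 62.4
```

```bash
python3 - <<'E'
from h import *
rel([453,30,165],[180,0,195.3])
rel([511,-216,165],[180,0,196])
a=r.get_image('scene');b=r.get_image('top')
im=np.array(b)[:,:,::-1].copy(); hsv=cv2.cvtColor(im,cv2.COLOR_BGR2HSV)
m=cv2.inRange(hsv,(3,150,90),(14,255,255)); k,l,s,ce=cv2.connectedComponentsWithStats(m)
z=r.get_obs()['ee_pos'][2]+4
for i in range(1,k):
  if s[i,4]>8: print(s[i,4],at_z('top',ce[i][::-1],z).round())
E
```

```text
t 7.9 pos [452.  272.3 156.7] rpy [-180.     0.5 -164.7] w 47.7 F 62.4
shift cm [  6.28 -23.4   -0.88] turn [-0.   0.5 -0. ]
t 7.9 pos [452.  272.3 156.7] rpy [-180.     0.5 -164.7] w 47.7 F 62.4
shift cm [  7.17 -48.66  -0.88] turn [-0.   0.5 -0.7]
23 [ 562. -905.  161.]
16 [ 521. -928.  161.]
26 [296. 340. 161.]
```

drive_tool:
  commands:
    - {"x":0.6,"y":-3,"z":0,"ax":0,"ay":0.4,"az":0,"claw":4}
    - {"x":1.3,"y":-7,"z":0,"ax":0,"ay":0.4,"az":0,"claw":4}
    - {"x":2,"y":-11,"z":0,"ax":0,"ay":0.4,"az":0,"claw":4}
    - {"x":2.6,"y":-15,"z":0,"ax":0,"ay":0.4,"az":0,"claw":4}
    - {"x":3.3,"y":-19,"z":0,"ax":0,"ay":0.4,"az":0,"claw":4}
    - {"x":4,"y":-23,"z":0,"ax":0,"ay":0.4,"az":0,"claw":4}
    - {"x":4.5,"y":-27,"z":0,"ax":0,"ay":0.4,"az":0,"claw":4}
    - {"x":5,"y":-31,"z":0,"ax":0,"ay":0.4,"az":0,"claw":4}
    - {"x":5.5,"y":-35,"z":0,"ax":0,"ay":0.4,"az":0,"claw":4}
    - {"x":6,"y":-39,"z":0,"ax":0,"ay":0.4,"az":0,"claw":4}

```text
time: 9.0
ee_pos: [496.0, -120.8, 156.9]
tcp_rot: [-179.9, 0.1, -164.7]
wrist_force: [0.6, 0.1, -1.0]
grip_width: 47.4
grip_force: 62.5
```

drive_tool:
  commands:
    - {"x":0.2,"y":-3.3,"z":0,"ax":0,"ay":0,"az":0,"claw":4}
    - {"x":0.4,"y":-6.6,"z":0,"ax":0,"ay":0,"az":0,"claw":4}
    - {"x":0.6,"y":-9.7,"z":0,"ax":0,"ay":0,"az":-0.7,"claw":4}
    - {"x":0.6,"y":-9.7,"z":2,"ax":0,"ay":0,"az":-0.7,"claw":4}
    - {"x":0.6,"y":-9.7,"z":5,"ax":0,"ay":0,"az":-0.7,"claw":4}
    - {"x":0.6,"y":-9.7,"z":8,"ax":0,"ay":0,"az":-0.7,"claw":4}
    - {"x":0.6,"y":-9.7,"z":8,"ax":0,"ay":0,"az":-0.7,"claw":4}
    - {"x":0.6,"y":-9.7,"z":8,"ax":0,"ay":0,"az":-0.7,"claw":4}

```text
time: 9.8
ee_pos: [515.9, -214.2, 76.8]
tcp_rot: [180.0, -0.0, -164.0]
wrist_force: [-0.1, -0.4, -0.8]
grip_width: 47.4
grip_force: 62.6
```

```bash
python3 - <<'E'
from h import *
rel([516,-215,60],[180,0,196])
z=r.get_obs()['ee_pos'][2]+4
a=snap('scene','s3.png');b=snap('top','t3.png')
for c,q in(('scene',a),('top',b)):
  hsv=cv2.cvtColor(q,cv2.COLOR_RGB2HSV)
  m=cv2.inRange(hsv,(3,140,60),(14,255,255)); k,l,s,ce=cv2.connectedComponentsWithStats(m)
  for i in range(1,k):
    p=at_z(c,ce[i][::-1],z).round()
    if s[i,4]>5 and -400<p[1]<-50: print(c,s[i,4],p)
  for d in r.pinpoint('flask_mid',c)[:5]: print(c,round(d['p'],2),np.round(d['point']),np.round(at_z(c,d['point'],z)[:2]))
cv2.imwrite('pics/c3.png',np.hstack([cv2.resize(a[200:320,220:360,::-1],(400,343),interpolation=2),cv2.resize(b[150:250,320:437,::-1],(400,343),interpolation=2)]))
E
```

```text
t 9.8 pos [ 515.9 -214.2   76.8] rpy [ 180.   -0. -164.] w 47.4 F 62.6
shift cm [ 0.01 -0.08  1.68] turn [ 0. -0.  0.]
scene 39 [ 589. -198.   81.]
scene 0.96 [265. 279.] [ 497. -210.]
scene 0.92 [168. 311.] [312. 231.]
scene 0.52 [155. 371.] [464. 424.]
top 0.97 [230. 196.] [422. 462.]
top 0.6 [279. 240.] [244. 299.]
```

View pics/c3.png

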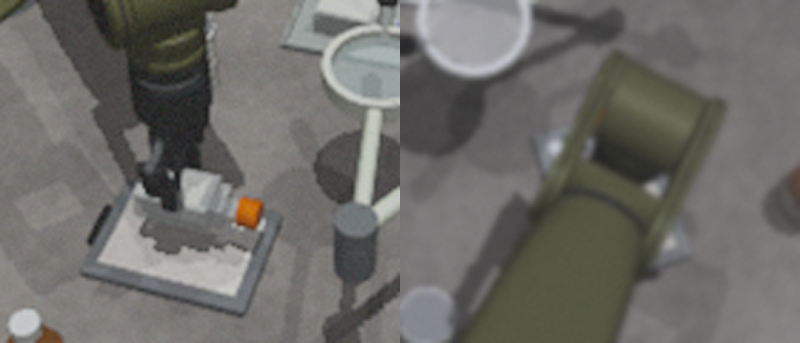

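drive_tool:
  commands:
    - {"x":-0.2,"y":0,"z":2,"ax":0,"ay":0,"az":0,"claw":4}
    - {"x":-0.2,"y":0,"z":3.5,"ax":0,"ay":0,"az":0,"claw":4}
    - {"x":-0.2,"y":0,"z":4.5,"ax":0,"ay":0,"az":0,"claw":4}
    - {"x":-0.2,"y":0,"z":4.8,"ax":0,"ay":0,"az":0,"claw":4}
    - {"x":-0.2,"y":0,"z":4.9,"ax":0,"ay":0,"az":0,"claw":4}
    - {"x":-0.2,"y":0,"z":4.9,"ax":0,"ay":0,"az":0,"claw":4}
    - {"x":-0.2,"y":0,"z":4.9,"ax":0,"ay":0,"az":0,"claw":4}

```text
time: 10.7
ee_pos: [518.9, -214.5, 28.3]
tcp_rot: [-180.0, 0.1, -164.0]
wrist_force: [0.2, -0.2, -1.6]
grip_width: 47.4
grip_force: 62.6
```

drive_tool:
  commands:
    - {"x":0,"y":0,"z":0.1,"ax":0,"ay":0,"az":0,"claw":4}
    - {"x":0,"y":0,"z":0.15,"ax":0,"ay":0,"az":0,"claw":4}
    - {"x":0,"y":0,"z":0.15,"ax":0,"ay":0,"az":0,"claw":4}

```text
time: 11.0
ee_pos: [518.9, -214.6, 27.2]
tcp_rot: [-180.0, 0.0, -164.0]
wrist_force: [-2.1, -0.7, 4.0]
grip_width: 47.6
grip_force: 63.3
```

Contact. Now I'll release and retreat straight up.

drive_tool:
  commands:
    - {"x":0,"y":0,"z":0,"ax":0,"ay":0,"az":0,"claw":5.5}
    - {"x":0,"y":0,"z":0,"ax":0,"ay":0,"az":0,"claw":6.5}
    - {"x":0,"y":0,"z":0,"ax":0,"ay":0,"az":0,"claw":7.5}
    - {"x":0,"y":0,"z":0,"ax":0,"ay":0,"az":0,"claw":7.5}
    - {"x":0,"y":0,"z":0,"ax":0,"ay":0,"az":0,"claw":7.5}
    - {"x":0,"y":0,"z":-3,"ax":0,"ay":0,"az":0,"claw":7.5}
    - {"x":0,"y":0,"z":-7,"ax":0,"ay":0,"az":0,"claw":7.5}
    - {"x":0,"y":0,"z":-12,"ax":0,"ay":0,"az":0,"claw":7.5}
    - {"x":0,"y":0,"z":-17,"ax":0,"ay":0,"az":0,"claw":7.5}
    - {"x":0,"y":0,"z":-21,"ax":0,"ay":0,"az":0,"claw":7.5}

```text
time: 12.0
ee_pos: [518.9, -214.4, 239.6]
tcp_rot: [-179.9, 0.1, -164.0]
wrist_force: [1.0, -1.4, 0.8]
grip_width: 74.7
grip_force: 0.0
```

```bash
python3 - <<'E'
from h import *
rel([500,-60,400],[180,0,112])
S=np.array([806,-15]); 
for c in('scene','top'):
  r.get_image(c)
  for n,z in (('flask_mid',30),('lens',204),('handle',269),('elbow',235)):
    for d in r.pinpoint(n,c)[:4]:
      p=at_z(c,d['point'],z)[:2]
      print(c,n,round(d['p'],2),np.round(d['point']),p.round())
E
```

```text
t 12.0 pos [ 518.9 -214.4  239.6] rpy [-1.799e+02  1.000e-01 -1.640e+02] w 74.7 F 0.0
shift cm [ -2.48  15.33 -16.06] turn [-0.   0.2 84. ]
scene flask_mid 0.85 [279. 280.] [ 503. -219.]
scene flask_mid 0.84 [157. 371.] [439. 475.]
scene flask_mid 0.73 [166. 309.] [263. 289.]
scene lens 0.86 [229. 352.] [661. -75.]
scene handle 0.89 [186. 357.] [618.  24.]
scene elbow 0.56 [284. 346.] [ 753. -268.]
top flask_mid 0.96 [230. 192.] [429. 488.]
top flask_mid 0.79 [279. 240.] [246. 307.]
top lens 0.67 [154. 341.] [660. -62.]
top lens 0.53 [216. 282.] [447. 138.]
top handle 0.72 [162. 313.] [616.  31.]
top elbow 0.81 [128. 400.] [ 742. -266.]
```

drive_tool:
  commands:
    - {"x":0,"y":0,"z":-5,"ax":0,"ay":0,"az":8,"claw":8.5}
    - {"x":0,"y":0,"z":-10,"ax":0,"ay":0,"az":16,"claw":8.5}
    - {"x":0,"y":1,"z":-15,"ax":0,"ay":0,"az":25,"claw":8.5}
    - {"x":-1,"y":4,"z":-16,"ax":0,"ay":0,"az":33,"claw":8.5}
    - {"x":-1,"y":7,"z":-16,"ax":0,"ay":0,"az":42,"claw":8.5}
    - {"x":-2,"y":10,"z":-16,"ax":0,"ay":0,"az":50,"claw":8.5}
    - {"x":-2.5,"y":13,"z":-16,"ax":0,"ay":0,"az":59,"claw":8.5}
    - {"x":-2.5,"y":15,"z":-16,"ax":0,"ay":0,"az":67,"claw":8.5}
    - {"x":-2.5,"y":15,"z":-16,"ax":0,"ay":0,"az":76,"claw":8.5}
    - {"x":-2.5,"y":15,"z":-16,"ax":0,"ay":0,"az":84,"claw":8.5}

```text
time: 13.5
ee_pos: [500.9, -62.3, 395.4]
tcp_rot: [-179.9, -0.0, 111.7]
wrist_force: [0.5, 0.5, -0.1]
grip_width: 84.8
grip_force: 0.0
```

```bash
python3 - <<'E'
from h import *
a=snap('scene','s4.png');b=snap('top','t4.png')
for c in('scene','top'):
  for n,z in (('flask_mid',30),('lens',204),('handle',269),('elbow',235),('pad_top',12)):
    for d in r.pinpoint(n,c)[:4]:
      p=at_z(c,d['point'],z)[:2]
      if p[1]<150: print(c,n,round(d['p'],2),np.round(d['point']),p.round())
rel([615,32,400],[180,0,112])
cv2.imwrite('pics/c4.png',np.hstack([cv2.resize(a[150:310,240:427,::-1],(400,343),interpolation=2),cv2.resize(b[90:250,260:447,::-1],(400,343),interpolation=2)]))
E
```

```text
scene flask_mid 0.9 [278. 283.] [ 508. -211.]
scene lens 0.83 [227. 351.] [655. -71.]
scene handle 0.57 [184. 358.] [613.  35.]
scene elbow 0.93 [283. 343.] [ 746. -269.]
scene pad_top 0.95 [281. 283.] [ 504. -209.]
scene pad_top 0.7 [277. 283.] [ 496. -196.]
top flask_mid 0.61 [208. 382.] [ 500. -220.]
top lens 0.8 [155. 338.] [657. -52.]
top handle 0.63 [164. 312.] [608.  35.]
top elbow 0.64 [124. 400.] [ 756. -268.]
top pad_top 0.96 [204. 379.] [ 520. -211.]
t 14.1 pos [501.1 -63.3 396.2] rpy [-180.   -0.  112.] w 85.1 F 0.0
shift cm [ 4.57 14.13 -0.38] turn [-0. -0.  0.]
```

View pics/c4.png

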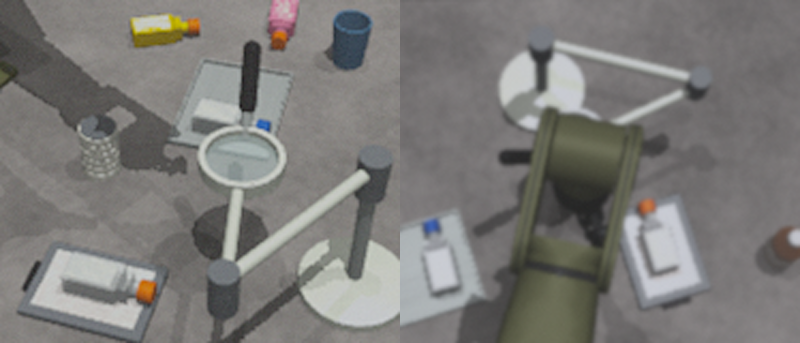

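```bash
python3 - <<'E'
from h import *
rel([616,29,380],[180,0,113.5])
print(at_z('top',(205.5,381.5),48))
E
```

```text
t 14.1 pos [501.1 -63.3 396.2] rpy [-180.   -0.  112.] w 85.1 F 0.0
shift cm [ 4.25 14.11  1.62] turn [-0.  -0.  -1.5]
[ 507.24793692 -214.55813172   48.        ]
```

drive_tool:
  commands:
    - {"x":1.2,"y":4,"z":0.5,"ax":0,"ay":0,"az":-1.5,"claw":8.5}
    - {"x":2.4,"y":8,"z":1,"ax":0,"ay":0,"az":-1.5,"claw":8.5}
    - {"x":3.5,"y":12,"z":1.6,"ax":0,"ay":0,"az":-1.5,"claw":8.5}
    - {"x":4.2,"y":14.1,"z":1.6,"ax":0,"ay":0,"az":-1.5,"claw":8.5}
    - {"x":4.2,"y":14.1,"z":1.6,"ax":0,"ay":0,"az":-1.5,"claw":8.5}
    - {"x":4.2,"y":14.1,"z":1.6,"ax":0,"ay":0,"az":-1.5,"claw":8.5}

```text
time: 14.7
ee_pos: [616.1, 28.6, 379.9]
tcp_rot: [-179.9, -0.0, 113.5]
wrist_force: [-0.4, 0.4, -0.1]
grip_width: 84.8
grip_force: 0.0
```

```bash
python3 - <<'E'
from h import *
rel([616,29,264],[180,0,113.5])
a=snap('scene','s5.png')
cv2.imwrite('pics/c5.png',cv2.resize(a[110:250,280:430,::-1],(640,597),interpolation=2))
E
```

```text
t 14.7 pos [616.1  28.6 379.9] rpy [-179.9   -0.   113.5] w 84.8 F 0.0
shift cm [ 0.04  0.02 11.59] turn [-0.1 -0.   0. ]
```

View pics/c5.png

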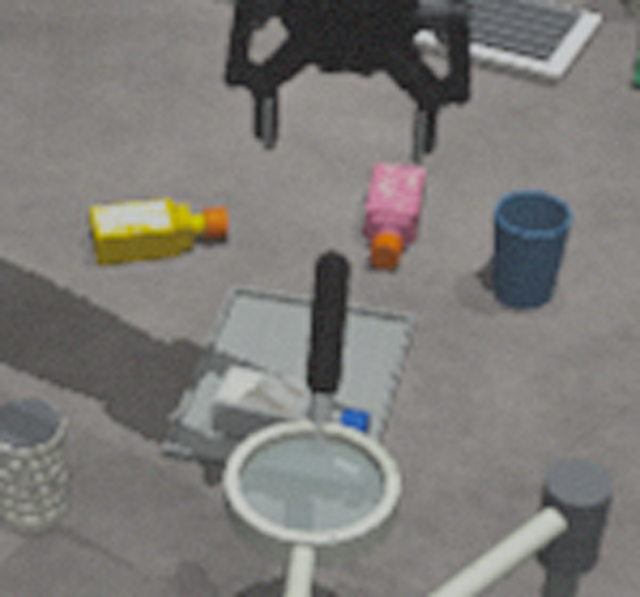

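The open fingers straddle the handle (its top is at crop px (332,262), between the fingertips). Next I descend and grip.

drive_tool:
  newtons: 40
  commands:
    - {"x":0,"y":0,"z":4,"ax":0,"ay":0,"az":0,"claw":8.5}
    - {"x":0,"y":0,"z":8,"ax":0,"ay":0,"az":0,"claw":8.5}
    - {"x":0,"y":0,"z":11,"ax":0,"ay":0,"az":0,"claw":8.5}
    - {"x":0,"y":0,"z":11.6,"ax":0,"ay":0,"az":0,"claw":8.5}
    - {"x":0,"y":0,"z":11.6,"ax":0,"ay":0,"az":0,"claw":8.5}

```text
time: 15.25
ee_pos: [615.3, 27.9, 264.0]
tcp_rot: [-179.9, -0.0, 113.4]
wrist_force: [0.6, -0.2, -0.3]
grip_width: 84.9
grip_force: 0.0
```

drive_tool:
  newtons: 40
  commands:
    - {"x":0,"y":0,"z":0,"ax":0,"ay":0,"az":0,"claw":5}
    - {"x":0,"y":0,"z":0,"ax":0,"ay":0,"az":0,"claw":3}
    - {"x":0,"y":0,"z":0,"ax":0,"ay":0,"az":0,"claw":1.8}
    - {"x":0,"y":0,"z":0,"ax":0,"ay":0,"az":0,"claw":1.8}
    - {"x":0,"y":0,"z":0,"ax":0,"ay":0,"az":0,"claw":1.8}
    - {"x":0,"y":0,"z":0,"ax":0,"ay":0,"az":0,"claw":1.8}
    - {"x":0,"y":0,"z":0,"ax":0,"ay":0,"az":0,"claw":1.8}
    - {"x":0,"y":0,"z":0,"ax":0,"ay":0,"az":0,"claw":1.8}

```text
time: 16.05
ee_pos: [616.5, 28.5, 265.5]
tcp_rot: [179.9, 0.0, 113.5]
wrist_force: [-2.4, -0.8, 4.8]
grip_width: 22.2
grip_force: 39.3
```

```bash
cat > plan.py <<'E'
from h import *
E0=np.array([747,-269.]); S=np.array([806,-16.]); L=np.array([507,-215.])
def path(L,n):
    u=lambda b:np.array([np.cos(b),np.sin(b)])
    o=r.get_obs(); H=o['ee_pos'][:2]
    a0=np.arctan2(*(E0-S)[::-1]); l=np.linalg.norm(E0-S)
    b0=np.arctan2(*(H-E0)[::-1]); d=np.linalg.norm(H-E0)
    v=L-S; D=np.linalg.norm(v)
    a1=np.arctan2(v[1],v[0])+np.arccos((l*l+D*D-220**2)/(2*l*D))
    e=S+l*u(a1); b1=np.arctan2(*(L-e)[::-1])
    print('boom',np.degrees([a0,a1]),'link',np.degrees([b0,b1]),'d',d,'E1',e)
    R0=R.from_euler('xyz',o['tcp_rot'],degrees=True)
    for s in np.arange(1,n+1)/n:
        e=S+l*u(a0+s*(a1-a0)); b=b0+s*(b1-b0); p=e+d*u(b)
        w=R0.inv().apply(np.r_[p-H,0])/10
        print(np.round(w,1),'az',round(-np.degrees(b-b0),1),'world',p.round())
path(L,18)
E
python3 plan.py
```

```text
boom [-103.12686302 -108.87430183] link [113.68130131 167.71252469] d 324.89010342128864 E1 [ 721.96026616 -261.8196964 ]
[ 0.  -1.8 -0. ] az -3.0 world [600.  22.]
[-0.  -3.6 -0. ] az -6.0 world [583.  14.]
[-0.2 -5.4 -0. ] az -9.0 world [567.   5.]
[-0.4 -7.2 -0. ] az -12.0 world [552.  -4.]
[-0.7 -9.  -0. ] az -15.0 world [537. -14.]
[ -1.1 -10.7  -0. ] az -18.0 world [522. -24.]
[ -1.6 -12.4  -0. ] az -21.0 world [509. -36.]
[ -2.1 -14.1  -0. ] az -24.0 world [496. -47.]
[ -2.8 -15.8  -0. ] az -27.0 world [483. -60.]
[ -3.5 -17.4  -0. ] az -30.0 world [471. -73.]
[ -4.3 -18.9  -0. ] az -33.0 world [460. -87.]
[ -5.2 -20.4  -0. ] az -36.0 world [ 450. -101.]
[ -6.1 -21.9  -0. ] az -39.0 world [ 440. -115.]
[ -7.2 -23.3  -0. ] az -42.0 world [ 431. -130.]
[ -8.2 -24.6  -0. ] az -45.0 world [ 423. -145.]
[ -9.4 -25.9  -0. ] az -48.0 world [ 416. -161.]
[-10.6 -27.1  -0. ] az -51.0 world [ 410. -177.]
[-11.8 -28.3  -0. ] az -54.0 world [ 405. -193.]
```

drive_tool:
  commands:
    - {"x":0,"y":-1.8,"z":0,"ax":0,"ay":0,"az":-3,"claw":1.8}
    - {"x":0,"y":-3.6,"z":0,"ax":0,"ay":0,"az":-6,"claw":1.8}
    - {"x":-0.2,"y":-5.4,"z":0,"ax":0,"ay":0,"az":-9,"claw":1.8}
    - {"x":-0.4,"y":-7.2,"z":0,"ax":0,"ay":0,"az":-12,"claw":1.8}
    - {"x":-0.7,"y":-9,"z":0,"ax":0,"ay":0,"az":-15,"claw":1.8}

```text
time: 16.55
ee_pos: [537.7, -14.8, 265.5]
tcp_rot: [179.8, 0.3, 128.6]
wrist_force: [4.5, -2.4, 2.6]
grip_width: 22.3
grip_force: 39.2
```

```bash
python3 - <<'E'
from h import *
rel([537,-14,265],[180,0,128.5])
for c in('scene','top'):
  r.get_image(c)
  for n,z in (('lens',204),('elbow',235)):
    for d in r.pinpoint(n,c)[:3]: print(c,n,round(d['p'],2),at_z(c,d['point'],z)[:2].round())
E
```

```text
t 16.55 pos [537.7 -14.8 265.5] rpy [179.8   0.3 128.6] w 22.3 F 39.2
shift cm [ 0.1  -0.    0.05] turn [0.2 0.3 0.1]
scene lens 0.83 [610. -97.]
scene elbow 0.79 [ 741. -268.]
scene elbow 0.39 [ 609. -495.]
top lens 0.89 [600. -95.]
top elbow 0.77 [ 739. -265.]
```

```bash
sed -i 's/^E0=.*; S=/E0=np.array([740.5,-267.6]); S=/; s/path(L,18)/path(L,13)/' plan.py; python3 plan.py
```

```text
boom [-104.59213246 -108.8692884 ] link [128.66061393 167.66067196] d 325.04521030858194 E1 [ 721.91780627 -262.01421645]
[ 0.1 -1.8 -0. ] az -3.0 world [523. -24.]
[ 0.  -3.6 -0. ] az -6.0 world [509. -36.]
[-0.1 -5.3 -0. ] az -9.0 world [496. -48.]
[-0.3 -7.1 -0. ] az -12.0 world [483. -60.]
[-0.5 -8.8 -0. ] az -15.0 world [471. -73.]
[ -0.9 -10.6  -0. ] az -18.0 world [460. -87.]
[ -1.4 -12.3  -0. ] az -21.0 world [ 450. -101.]
[ -1.9 -13.9  -0. ] az -24.0 world [ 440. -115.]
[ -2.5 -15.5  -0. ] az -27.0 world [ 431. -130.]
[ -3.2 -17.1  -0. ] az -30.0 world [ 423. -145.]
[ -4.  -18.6  -0. ] az -33.0 world [ 416. -161.]
[ -4.8 -20.1  -0. ] az -36.0 world [ 410. -177.]
[ -5.7 -21.5  -0. ] az -39.0 world [ 404. -193.]
```

drive_tool:
  commands:
    - {"x":0.1,"y":-1.8,"z":0,"ax":0,"ay":0,"az":-3,"claw":1.8}
    - {"x":0,"y":-3.6,"z":0,"ax":0,"ay":0,"az":-6,"claw":1.8}
    - {"x":-0.1,"y":-5.3,"z":0,"ax":0,"ay":0,"az":-9,"claw":1.8}
    - {"x":-0.3,"y":-7.1,"z":0,"ax":0,"ay":0,"az":-12,"claw":1.8}
    - {"x":-0.5,"y":-8.8,"z":0,"ax":0,"ay":0,"az":-15,"claw":1.8}
    - {"x":-0.9,"y":-10.6,"z":0,"ax":0,"ay":0,"az":-18,"claw":1.8}
    - {"x":-1.4,"y":-12.3,"z":0,"ax":0,"ay":0,"az":-21,"claw":1.8}
    - {"x":-1.9,"y":-13.9,"z":0,"ax":0,"ay":0,"az":-24,"claw":1.8}
    - {"x":-2.5,"y":-15.5,"z":0,"ax":0,"ay":0,"az":-27,"claw":1.8}
    - {"x":-3.2,"y":-17.1,"z":0,"ax":0,"ay":0,"az":-30,"claw":1.8}

```text
time: 17.85
ee_pos: [424.5, -145.3, 265.4]
tcp_rot: [179.9, 0.3, 158.6]
wrist_force: [5.9, 0.4, 3.2]
grip_width: 22.1
grip_force: 39.4
```

```bash
python3 - <<'E'
from h import *
rel([410,-177,265.5],[180,0,164.7])
rel([404.5,-193,265.5],[180,0,167.7])
for c in('scene','top'):
  r.get_image(c)
  for n,z in (('lens',204),('elbow',235)):
    for d in r.pinpoint(n,c)[:3]: print(c,n,round(d['p'],2),at_z(c,d['point'],z)[:2].round())
E
```

```text
t 17.85 pos [ 424.5 -145.3  265.4] rpy [179.9   0.3 158.6] w 22.1 F 39.4
shift cm [ 0.2  -3.48 -0.01] turn [ 0.1  0.3 -6.1]
t 17.85 pos [ 424.5 -145.3  265.4] rpy [179.9   0.3 158.6] w 22.1 F 39.4
shift cm [ 0.13 -5.17 -0.02] turn [ 0.1  0.3 -9.1]
scene lens 0.88 [ 528. -181.]
scene elbow 0.97 [ 727. -256.]
top lens 0.66 [ 522. -177.]
top elbow 0.65 [ 723. -267.]
```

drive_tool:
  commands:
    - {"x":0.1,"y":-1.7,"z":0,"ax":0,"ay":0,"az":-3,"claw":1.8}
    - {"x":0.2,"y":-3.5,"z":0,"ax":0,"ay":0,"az":-6,"claw":1.8}
    - {"x":0.1,"y":-5.2,"z":0,"ax":0,"ay":0,"az":-9,"claw":1.8}
    - {"x":0.1,"y":-5.2,"z":0,"ax":0,"ay":0,"az":-9,"claw":1.8}
    - {"x":0.1,"y":-5.2,"z":0,"ax":0,"ay":0,"az":-9,"claw":1.8}
    - {"x":0.1,"y":-5.2,"z":0,"ax":0,"ay":0,"az":-9,"claw":1.8}

```text
time: 18.75
ee_pos: [403.7, -193.0, 265.3]
tcp_rot: [180.0, 0.1, 167.5]
wrist_force: [1.5, -0.1, 6.0]
grip_width: 22.3
grip_force: 39.8
```

```bash
python3 - <<'E'
from h import *
rel([404.5,-193,265.5],[180,0,167.7])
for c in('scene','top'):
  a=snap(c,c+'6.png')
  for n,z in (('lens',204),('elbow',235),('flask_mid',30),('handle',269)):
    for d in r.pinpoint(n,c)[:3]:
      p=at_z(c,d['point'],z)[:2]
      if p[1]<0: print(c,n,round(d['p'],2),np.round(d['point']),p.round())
a=cv2.imread('pics/scene6.png');b=cv2.imread('pics/top6.png')
cv2.imwrite('pics/c6.png',np.hstack([cv2.resize(a[200:320,220:360],(400,343),interpolation=2),cv2.resize(b[150:250,320:437],(400,343),interpolation=2)]))
E
```

```text
t 18.75 pos [ 403.7 -193.   265.3] rpy [1.800e+02 1.000e-01 1.675e+02] w 22.3 F 39.8
shift cm [-0.08  0.02 -0.02] turn [ 0.   0.1 -0.2]
scene lens 0.9 [238. 275.] [ 503. -217.]
scene elbow 0.84 [276. 336.] [ 722. -261.]
scene flask_mid 0.59 [279. 281.] [ 505. -218.]
scene handle 0.58 [204. 253.] [ 418. -195.]
top lens 0.72 [194. 388.] [ 518. -221.]
top elbow 0.7 [136. 399.] [ 713. -261.]
top handle 0.56 [223. 382.] [ 409. -190.]
```

View pics/c6.png

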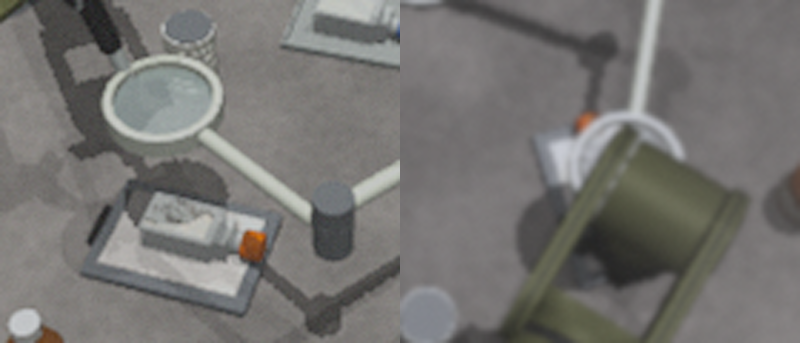

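drive_tool:
  commands:
    - {"x":0,"y":0,"z":0,"ax":0,"ay":0,"az":0,"claw":2.6}
    - {"x":0,"y":0,"z":0,"ax":0,"ay":0,"az":0,"claw":4}
    - {"x":0,"y":0,"z":0,"ax":0,"ay":0,"az":0,"claw":6}
    - {"x":0,"y":0,"z":0,"ax":0,"ay":0,"az":0,"claw":7.5}
    - {"x":0,"y":0,"z":0,"ax":0,"ay":0,"az":0,"claw":7.5}
    - {"x":0,"y":0,"z":-3,"ax":0,"ay":0,"az":0,"claw":7.5}
    - {"x":0,"y":0,"z":-7,"ax":0,"ay":0,"az":0,"claw":7.5}
    - {"x":0,"y":0,"z":-11,"ax":0,"ay":0,"az":0,"claw":7.5}
    - {"x":0,"y":0,"z":-14,"ax":0,"ay":0,"az":0,"claw":7.5}
    - {"x":0,"y":0,"z":-14,"ax":0,"ay":0,"az":0,"claw":7.5}

```text
time: 20.25
ee_pos: [403.6, -193.9, 410.0]
tcp_rot: [-179.8, 0.5, 167.5]
wrist_force: [0.1, 1.1, 0.4]
grip_width: 75.0
grip_force: 0.0
```

drive_tool:
  commands:
    - {"x":0,"y":4,"z":0,"ax":0,"ay":0,"az":0,"claw":7.5}
    - {"x":0,"y":8,"z":0,"ax":0,"ay":0,"az":0,"claw":7.5}
    - {"x":0,"y":12,"z":0,"ax":0,"ay":0,"az":0,"claw":7.5}
    - {"x":0,"y":16,"z":0,"ax":0,"ay":0,"az":0,"claw":7.5}
    - {"x":0,"y":20,"z":0,"ax":0,"ay":0,"az":0,"claw":7.5}
    - {"x":0,"y":24,"z":0,"ax":0,"ay":0,"az":0,"claw":7.5}
    - {"x":0,"y":28,"z":0,"ax":0,"ay":0,"az":0,"claw":7.5}
    - {"x":0,"y":30,"z":0,"ax":0,"ay":0,"az":0,"claw":7.5}
    - {"x":0,"y":30,"z":0,"ax":0,"ay":0,"az":0,"claw":7.5}

```text
time: 21.15
ee_pos: [467.2, 101.7, 402.6]
tcp_rot: [-180.0, -0.2, 167.7]
wrist_force: [-0.6, -1.0, 0.0]
grip_width: 75.2
grip_force: 0.0
```

```bash
python3 - <<'E'
from h import *
for c in('scene','top'):
  a=snap(c,c+'7.png')
  for k in range(2):
   for n,z in (('lens',204),('elbow',235),('flask_mid',30),('handle',269)):
    for d in r.pinpoint(n,c)[:3]:
      p=at_z(c,d['point'],z)[:2]
      if p[1]<0: print(c,n,round(d['p'],2),np.round(d['point']),p.round())
   if k==0: r.get_image(c)
a=cv2.imread('pics/scene7.png');b=cv2.imread('pics/top7.png')
cv2.imwrite('pics/c7.png',np.hstack([cv2.resize(a[200:320,220:360],(400,343),interpolation=2),cv2.resize(b[150:250,320:437],(400,343),interpolation=2)]))
E
```

```text
scene lens 0.68 [237. 276.] [ 502. -214.]
scene elbow 0.84 [274. 336.] [ 720. -257.]
scene flask_mid 0.59 [276. 283.] [ 504. -206.]
scene handle 0.89 [202. 254.] [ 412. -184.]
scene lens 0.8 [237. 277.] [ 503. -212.]
scene elbow 0.7 [274. 337.] [ 722. -255.]
scene elbow 0.29 [205. 339.] [596. -40.]
scene flask_mid 0.73 [277. 281.] [ 502. -213.]
scene handle 0.72 [204. 252.] [ 412. -195.]
top lens 0.92 [195. 384.] [ 514. -206.]
top elbow 0.94 [132. 398.] [ 726. -257.]
top handle 0.88 [225. 381.] [ 403. -187.]
top lens 0.8 [199. 385.] [ 501. -209.]
top elbow 0.58 [134. 398.] [ 717. -259.]
top handle 0.78 [224. 380.] [ 406. -183.]
top handle 0.33 [243. 326.] [348. -10.]
```

View pics/c7.png

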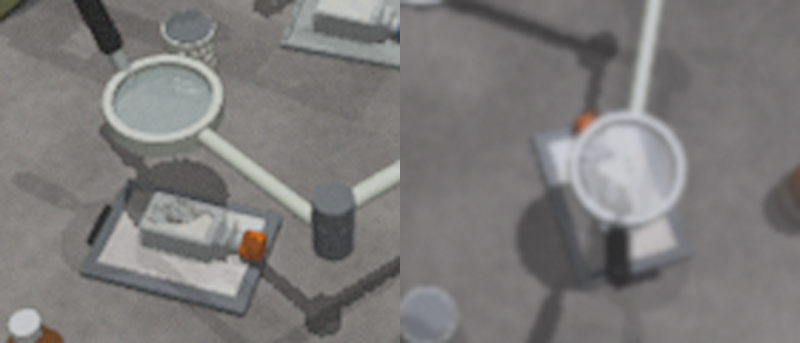

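The lens ring (centre about (502,-213)) stands over the flask (about (506,-214)), well inside 20 mm. The flask is level on the pad and the gripper is clear.

```bash
python3 -c "
from rig import r
print(r.sign_off())"
```

```text
the job is handed in; nothing more can be done
None
```

I handed the job in without seeing a verdict: the orange-capped flask was held neck-up at about 40° for over 2 s, then set level along the middle of the pad and let go, with the lens about 4 mm (by camera) from its centre and nothing else seen disturbed.

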